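# Return a used lens carrier through the dust flap of the optics return box

## Task

Put the used lens carrier (the black block with the round lens cell, lying on the feed deck) away in the return box, pushing it with the fingertips and never lifting it: first slide it sideways until it lies flat against the deck's fence, then push it along the fence and in under the hanging dust flap until it slides off down the ramp inside. Then draw the hand back so that the flap falls fully shut behind it, and leave everything else where it stands.

Things in the scene. Friction and masses are not known exactly. Their poses are not given: they have to be found in the camera images.
- return_box: Grey and clear return box with feed deck, bolted down; placed and turned anew each time. Origin on the table under the throat; x = feed direction (level, into the box), z up, y to the left of the feed; 'box frame' below means this. The polished level deck (friction about 0.2), top at z = 92 mm, runs from x = -260 to -4 mm, y = -42 to 87 mm, and on through the throat to x = 40 mm.
- fence (a point): Point on the fence's working face at deck height (box frame x = -130, y = -31, z = 92 mm). The fence is an aluminium bar 16 mm high on the deck's -y side, parallel to x, its face looking to +y, from x = -260 mm to the throat.
- throat (a point): Middle of the throat (opening) at deck height: box frame x = 0, y = -1, z = 92 mm. 66 mm wide (y = -34 to 32), clear to 51 mm above the deck. Over it a header bar, near face at x = -11 mm, top 68 mm above the deck, then a clear roof, top 66 mm above the deck. The header stops an upright hand; fingers leaning 30 to 45 degrees, tips leading, can follow the carrier in by 20 mm.
- guide (a point): Outer end of the lead-in guide, a thin upright plate 14 mm high on the deck, running slantwise from box frame x = -52, y = 60 mm (this point, at deck height) to x = -10, y = 34 mm at the throat.
- ramp_foot (a point): Foot of the ramp: box frame x = 161, y = -1, z = 28 mm. The slippery white ramp falls 28 degrees from the deck's end (x = 40 mm) to a rubber stop pad at x = 161 mm, between clear walls. Once the carrier's middle has passed the deck's end by 5 mm (its rear face then at about x = 5 mm, just inside the flap) it tips and slides down to the pad by itself.
- carrier: Used lens carrier, loose on the deck: black block 80 mm long (its x), 50 wide (its y), 24 thick, with a round lens cell 39 mm across on top, 30 mm high overall, 0.15 to 0.27 kg. Origin: centre of its underside; y = -6 mm in box frame when flat against the fence. Starts 15 to 35 mm from there, skewed up to 15 degrees. Down at the pad: x about 114, z about 53 mm.
- flap (a joint): Dark steel dust flap, 62 mm wide, 53 long, 60 g, hung from a pin 55 mm above the deck at box frame x = -6 mm. 0 = shut (lower edge 2 mm above the deck, hanging 10 degrees inward of plumb); grows to 1.35 rad as it is pushed inward and up. Opens inward only, swings freely and falls shut by its own weight as soon as nothing is under it.
- flap_edge (a point): Middle of the flap's lower edge (the rubber lip).
- short_post: Bystander: steel post 13 mm across, 40 mm high, standing upright on the deck beside the lead-in guide. Origin: centre of its foot.
- lock_ring: Bystander: flat black ring 36 mm across, 8 mm high, lying on the deck's outer end. Origin: centre of its underside.
- mirror_mount: Bystander: small mirror mount on a post with a 56 mm round foot, about 90 mm high, standing on the table beside the box. Origin: centre of its foot.
- ball_driver: Bystander: hand driver 190 mm long lying on the table behind the fence. Origin: on its underside.
- wash_bottle: Bystander: white bottle 64 mm across, 150 mm high, on the left. Origin: centre of its foot.
- parts_bin: Bystander: open blue bin 130 x 100 x 50 mm on the right. Origin: centre of its underside.
Things that resemble listed ones, but are neither listed nor needed, are in the scene too. What is shaped like the carrier but blue or turquoise is not meant.

How it is judged:
By the outcome, as a careful person would: the job done as asked, in the order asked, and still so for the second after the job is handed in, with the robot touching nothing.
It also fails if it takes over 45 s, if anything falls off the work surface, if the arm or the gripper's body presses on something with over 40 N, if the wrist force passes 120 N, or if a joint passes its speed limit or range.

## Robot

A 6-joint arm with a two-finger parallel gripper is mounted at the origin on the work surface. World frame = base frame: x ahead of the robot, y to its left, z up, the work surface at z = 0. Lengths are in m, angles in rad, forces in N, time in s.
With the tool pointing down it reaches from about 0.35 to 0.975 m from the base axis. Payload 4.9 kg.
Tool frame: the origin (TCP) lies at the very end of the fingers, on their centre line; the grasp point (between the pads) lies 19 mm behind it (manip.hold_point_z is the distance from the TCP to the grasp point, in m); z points along the fingers, y is the direction in which the jaws open and shut (so a half turn about z gives the same grasp; the last joint's range is limited). The gripper opens to 85 mm and grips with 20 to 120 N. Pads are 22 mm wide; open, the fingers measure 114 mm over their backs; the gripper's body (76 mm by 85 mm) begins 54 mm behind the grasp point. The pads swing forward as they close: fully open they stand 13 mm farther back than shut.
Start: joints at [1.025, 0.053, 1.613, -0, 1.476, -0.119], TCP at [0.259, 0.569, 0.231] pointing down, gripper open.
Joint ranges: [-3.01, 3.01], [-1.01, 2.22], [0.06, 2.58], [-1.02, 4.17], [0.09, 2.62], [-3.14, 3.14]. Speed limits (rad/s): [2.57, 2.57, 3.14, 3.14, 3.14, 3.14].

## Interface

Orientations are given as a unit quaternion [w, x, y, z].
In Python, from plant import monitor, grab_frame, camera_params, ticket, manip gives the robot as it stands.
- The arm moves only by the tool play_rows, never from a script. Its argument "commands" is a list of rows, each an object of numbers: "dx", "dy", "dz": the shift along the tool's x, y, z in cm; "rx", "ry", "rz": the turn, a rotation vector about the tool's x, y, z in rad; "claw": the closure, from 0 (fully open) to 1 (shut). In form: [{"dx": .., "dy": .., "dz": .., "rx": .., "ry": .., "rz": .., "claw": ..}, ...]. A call has 1 to 5 rows; each row is the pose to reach, as a shift and turn from the pose measured when the call began, along the tool's axes at that moment; what a row does not reach only later rows make up. A row lasts 1/10 s, in which the tool goes at most 50 mm and 8.59 degrees, less where a joint would pass 70% of its speed; a pose out of reach is approached as far as the arm can. A call with a gripper value outside its range is refused whole. The fingers move at their own pace and stop on an object; the grip force is fixed at half the most. Time passes only in rows, so rows that repeat a pose let the fingers close. It gives the time, the measured TCP pose, the force and the opening at its end, in the units of the state.
- monitor.state(): the state, without advancing time (a new reading comes with each control period).
- grab_frame(name): name is "scene" or "top"; returns the picture (384x512x3 uint8, blue, green, red); there is no depth.
- camera_params(name): a dict with "fx", "fy", "cx", "cy" (pixels), "rvec" (rotation vector, rad) and "tvec" (3), from world to camera coordinates, as OpenCV has them. Camera axes: x right, y down, z forward; pixel columns grow to the right and rows downward; lengths in m; the calibration is good to about 2 mm. A picture is of the moment at which its call begins. camera_params takes no time and is no camera call.
- ticket.job_done(): hands the job in, once; it reports no verdict.
The state is a dict: "time": time; "joint_pos": joint angles; "joint_vel": joint speeds; "joint_efforts": joint torques, N m; "tool_pos": TCP position; "tool_rot": TCP orientation; "contact_force": force on the tool from outside, world axes, zero at the start; "ft_torque": the same for the moment, N m; "gripper_width": opening from 0.0 (shut) to 1.0 (fully open).
Only numpy, scipy, OpenCV 4.12 (cv2) and the standard library are available. Lean on these libraries where they do the work, as an engineer would, in place of code of your own. Each camera call takes 0.05 s, during which the arm holds its last target.

## Working session

There is one attempt and no reset: what is moved stays moved. The work goes in short steps, Python scripts to look and compute and a tool call to move; the robot and the scene stay as the last step left them, time stands still between calls to the robot, and variables do not carry over. Pictures are saved under pics/ and viewed, and the job is handed in when it is done.

Besides the shell and the picture viewer there is one more tool, called after ">>>" by a JSON object that holds its "fn" and its "kwargs", one argument or row to a line. play_rows: Moves the arm, as the interface text tells. Its arguments: {"type":"object","properties":{"commands":{"type":"array"}},"required":["commands"]}

```bash
ls; mkdir -p pics; python3 - <<'E'
from plant import monitor, grab_frame, camera_params, ticket, manip
import cv2
print(monitor.state())
for n in ("scene","top"):
    im=grab_frame(n); cv2.imwrite(f"pics/{n}0.png",im); 
    cv2.imwrite(f"pics/{n}0b.png",cv2.resize(im,(800,600),interpolation=cv2.INTER_CUBIC))
    print(camera_params(n))
print([a for a in dir(manip) if a[0]!='_'])
E
```

```text
pics
{'time': 0.0, 'joint_pos': array([ 1.02501709e+00,  5.33540655e-02,  1.61428648e+00,  1.59497269e-05,
        1.47599898e+00, -1.19008755e-01]), 'joint_vel': array([-2.39506306e-04, -1.79419626e-03,  6.71443930e-06,  1.09546126e-03,
       -1.48766290e-03, -7.12636555e-04]), 'joint_efforts': array([ 9.44128733e-04, -3.93686306e+01, -3.70179141e+01,  1.20095306e-04,
        7.04934428e-03, -1.90685569e-05]), 'tool_pos': array([0.25838513, 0.568409  , 0.23006924]), 'tool_rot': array([-3.41458077e-04,  2.11770202e-01,  9.77318952e-01, -9.64826942e-04]), 'contact_force': array([-0.33259596,  0.40867364,  0.92300823]), 'ft_torque': array([-0.0161528 ,  0.03368359,  0.02898829]), 'gripper_width': 1.0009435319215918}
{'fx': 393.9204723527006, 'fy': 393.9204723527006, 'cx': 251.2549234435287, 'cy': 186.97365785822183, 'rvec': array([ 2.35179345,  0.82398391, -0.27756436]), 'tvec': array([-0.4366597 , -0.19430122,  1.39005768])}
{'fx': 499.0312202262533, 'fy': 499.0312202262533, 'cx': 254.2619529581244, 'cy': 191.81659081028621, 'rvec': array([ 2.22063003, -2.1619436 ,  0.0526782 ]), 'tvec': array([-0.00684659,  0.53909007,  1.48772317])}
['IKError', 'hold_point_z']
```

View pics/scene0b.png

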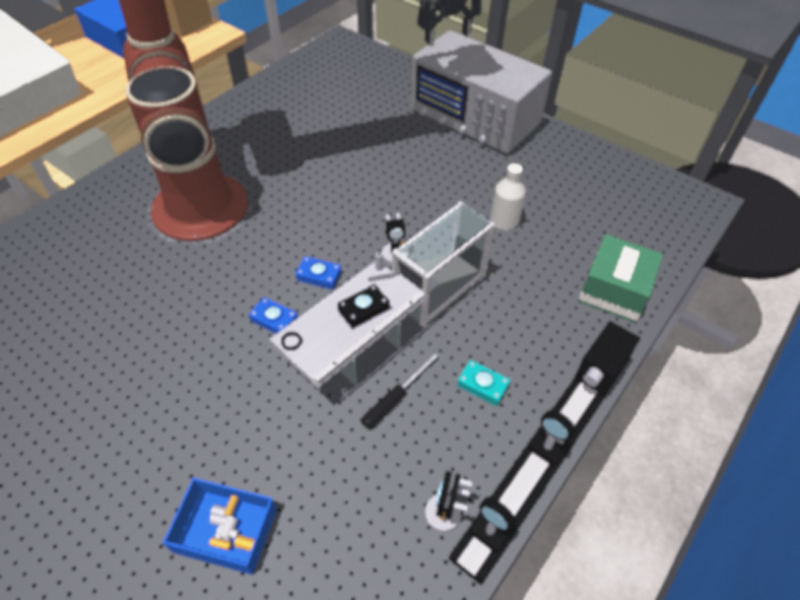

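View pics/top0b.png

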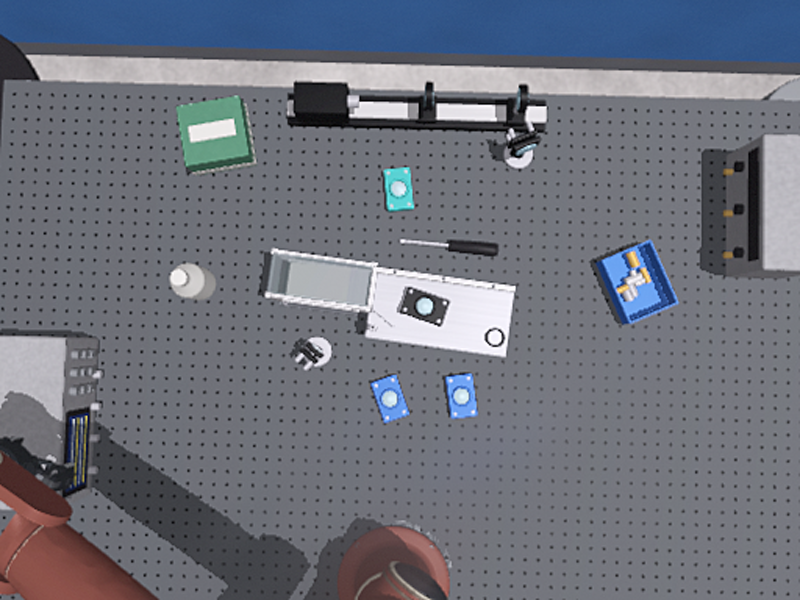

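The pictures show the deck running in the world +y direction. In the top view the carrier is at about (424,306) of 800, the fence is on the far (+x) side, and the box is on the left. I'll zoom in to measure.

```bash
python3 - <<'E'
import cv2
im=cv2.imread("pics/top0.png")
c=im[150:235,160:340]; cv2.imwrite("pics/topz.png",cv2.resize(c,None,fx=4.4,fy=4.4,interpolation=cv2.INTER_CUBIC))
im=cv2.imread("pics/scene0.png")
c=im[125:260,165:325]; cv2.imwrite("pics/scenez.png",cv2.resize(c,None,fx=4.4,fy=4.4,interpolation=cv2.INTER_CUBIC))
E
```

```text
(no output)
```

View pics/topz.png

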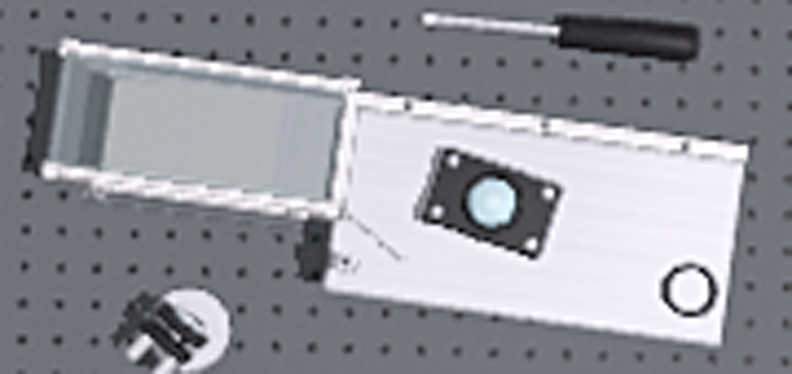

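View pics/scenez.png

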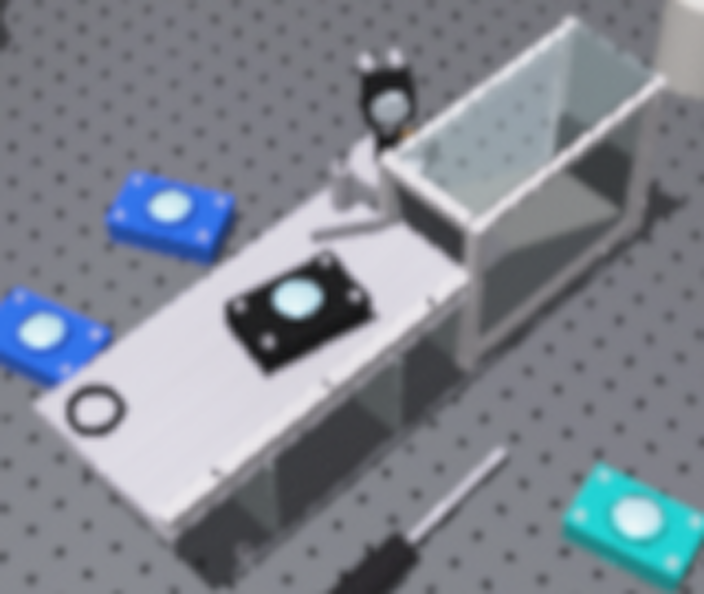

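```bash
cat > h.py <<'E'
import numpy as np, cv2
from plant import monitor, grab_frame, camera_params, ticket, manip
from scipy.optimize import least_squares
from scipy.spatial.transform import Rotation as R
P={n:camera_params(n) for n in("scene","top")}
def proj(n,p):
    p=np.atleast_2d(p).astype(float); c=P[n]
    K=np.array([[c['fx'],0,c['cx']],[0,c['fy'],c['cy']],[0,0,1]])
    return cv2.projectPoints(p.reshape(-1,1,3),c['rvec'],c['tvec'],K,None)[0].reshape(-1,2)
def back(n,uv,z):
    c=P[n]; Rm=cv2.Rodrigues(c['rvec'])[0]; o=-Rm.T@c['tvec']
    d=Rm.T@np.array([(uv[0]-c['cx'])/c['fx'],(uv[1]-c['cy'])/c['fy'],1]); return o+d*(z-o[2])/d[2]
def b2w(q,p):
    p=np.atleast_2d(p)/1000.; c,s=np.cos(q[2]),np.sin(q[2])
    return np.c_[q[0]+c*p[:,0]-s*p[:,1],q[1]+s*p[:,0]+c*p[:,1],p[:,2]]
def w2b(q,p):
    p=np.atleast_2d(p); c,s=np.cos(q[2]),np.sin(q[2]); d=p[:,:2]-np.array(q[:2])
    return np.c_[c*d[:,0]+s*d[:,1],-s*d[:,0]+c*d[:,1],p[:,2]]*1000
OFF={"top":(160,150),"scene":(165,125)}
def z2p(n,z): return np.array(z)/4.4+np.array(OFF[n])-0.39
E
cat > fit.py <<'E'
from h import *
O=[("top",(722,346),(-260,87,92)),("top",(327,289),(-4,87,92)),("top",(748,147),(-260,-42,108)),("top",(402,260),(-52,60,106)),
("scene",(38,405),(-260,87,92)),("scene",(315,240),(-52,60,92)),("scene",(168,523),(-260,-42,100))]
uv=np.array([z2p(n,z) for n,z,_ in O])
f=lambda q:np.concatenate([proj(n,b2w(q,b))[0]-u for (n,_,b),u in zip(O,uv)])
r=least_squares(f,[0.55,0.0,1.5],loss='soft_l1'); q=r.x
print(q,np.round(r.fun.reshape(-1,2),1)); np.save("q.npy",q)
for n in("top","scene"):
    im=cv2.imread(f"pics/{n}0.png"); s=4.4;o=OFF[n]
    wh=(180,85) if n=="top" else (160,135)
    c=cv2.resize(im[o[1]:o[1]+wh[1],o[0]:o[0]+wh[0]],None,fx=s,fy=s,interpolation=cv2.INTER_CUBIC)
    L=[[(-260,-31,108),(-11,-31,108)],[(-260,-42,92),(-260,87,92),(-4,87,92)],[(-260,-31,92),(-11,-31,92)],[(-52,60,106),(-10,34,106)],[(-52,60,92),(-10,34,92)],[(-11,-34,160),(-11,32,160)],[(40,-34,92),(40,32,92)],[(161,-34,28),(161,32,28)]]
    for l in L:
        u=((proj(n,b2w(q,np.array(l)))-np.array(o)+.39)*s).astype(int); cv2.polylines(c,[u.reshape(-1,1,2)],False,(0,0,255),1)
    cv2.imwrite(f"pics/{n}_ov.png",c)
E
python3 fit.py
```

```text
[0.55281805 0.0587329  1.45527997] [[-1.2  0. ]
 [-0.6  0.2]
 [-0.2  0. ]
 [ 0.4 -0.3]
 [-1.  -0.5]
 [-0.8  0.6]
 [ 0.6  1.1]]
```

View pics/top_ov.png

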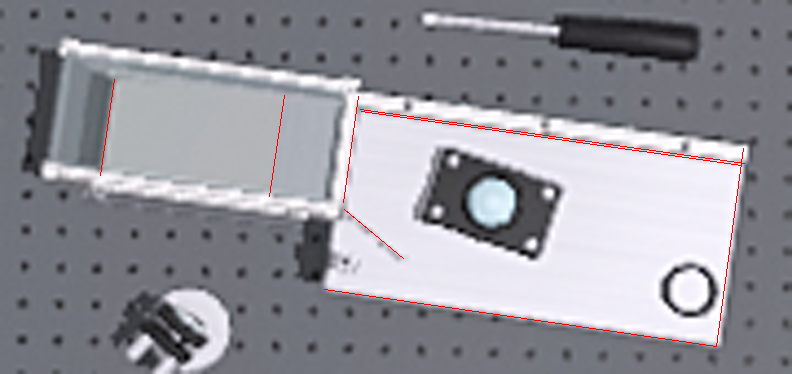

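View pics/scene_ov.png

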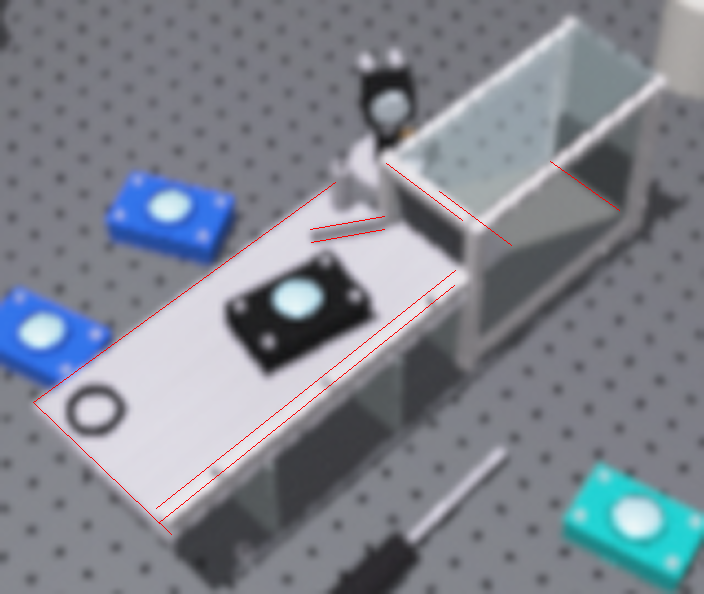

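```bash
cat > car.py <<'E'
from h import *
import sys
q=np.load("q.npy")
A=np.array([443,149]);
O=[("top",(443,148),(40,-25,116)),("top",(563,185),(-40,-25,116)),("top",(540,258),(-40,25,116)),("top",(424,217),(40,25,116)),
("top",(493,202),(0,0,122)),("scene",(298,297),(0,0,122)),
("scene",(327,251),(40,25,116)),("scene",(227,312),(-40,25,116)),("scene",(372,296),(40,-25,116)),("scene",(267,352),(-40,-25,116))]
uv=np.array([z2p(n,z) for n,z,_ in O])
def c2b(p,b): # carrier pose in box mm
    c,s=np.cos(p[2]),np.sin(p[2]); b=np.atleast_2d(b)
    return np.c_[p[0]+c*b[:,0]-s*b[:,1],p[1]+s*b[:,0]+c*b[:,1],b[:,2]]
f=lambda p:np.concatenate([proj(n,b2w(q,c2b(p,b)))[0]-u for (n,_,b),u in zip(O,uv)])
r=least_squares(f,[-90,20,0],x_scale=[10,10,.1]); print(r.x,np.degrees(r.x[2]),np.round(r.fun.reshape(-1,2),1))
p=r.x
print("corners box", np.round(c2b(p,[(40,-25,92),(-40,-25,92),(-40,25,92),(40,25,92)]),1))
# bystanders
for n,z,h in(("top",(689,291),96),("top",(346,262),132),("top",(346,262),92)): print(z,np.round(w2b(q,back(n,z2p(n,z),h/1000)),0))
print(np.round(w2b(q,back("scene",z2p("scene",(350,205)),.092)),0))
print("robot base in box",w2b(q,[[0,0,0]]), "tcp", w2b(q,monitor.state()['tool_pos']))
E
python3 car.py
```

```text
[-103.39892824   16.39646431   -0.15414479] -8.831845899011595 [[ 0.3 -0.4]
 [ 0.3 -0.5]
 [ 0.4 -0.1]
 [-0.6  0.9]
 [ 0.1 -0.1]
 [ 0.1 -0.3]
 [ 0.3 -0.9]
 [-1.  -1.5]
 [ 0.6  0.4]
 [ 0.1  1.5]]
corners box [[ -67.7  -14.4   92. ]
 [-146.8   -2.2   92. ]
 [-139.1   47.2   92. ]
 [ -60.    35.    92. ]]
(689, 291) [[-237.   54.   96.]]
(346, 262) [[-17.  68. 132.]]
(346, 262) [[-15.  67.  92.]]
[[-11.  66.  92.]]
robot base in box [[-122.05906406  542.36421029    0.        ]] tcp [[472.37890136 351.17578259 230.16659656]]
```

```bash
cat > goal.py <<'E'
from h import *
import sys
q=np.load("q.npy")
def Rt(lean):
    Rb=R.from_euler('z',q[2])
    M=np.array([[1,0,0],[0,-1,0],[0,0,-1]],float).T  # tool x=xb, y=-yb, z=-zb
    return Rb*R.from_matrix(M)*R.from_euler('y',lean,degrees=True)
def show():
    s=monitor.state(); r=R.from_quat(np.roll(s['tool_rot'],-1))
    print("t",round(s['time'],2),"box tcp",np.round(w2b(q,s['tool_pos'])[0],1),"F box",np.round(R.from_euler('z',-q[2]).apply(s['contact_force']),1),"w",round(s['gripper_width'],2),"toolz",np.round(R.from_euler('z',-q[2]).apply(r.apply([0,0,1])),2),"j",np.round(s['joint_pos'],2))
    return s,r
if __name__=="__main__":
    s,r=show(); a=[float(v) for v in sys.argv[1:]]
    for i in range(0,len(a),4):
        t=b2w(q,a[i:i+3])[0]; d=r.inv().apply(t-s['tool_pos'])*100; rv=(r.inv()*Rt(a[i+3])).as_rotvec()
        print(a[i:i+4],"cm",np.round(d,2),"rot",np.round(rv,3))
E
python3 goal.py -103 85 200 0 -103 85 101 0
```

```text
t 0.1 box tcp [472.4 351.2 230.2] F box [-0.4 -0.2  0.8] w 1.0 toolz [-0.  0. -1.] j [ 1.02  0.05  1.61 -0.    1.48 -0.12]
[-103.0, 85.0, 200.0, 0.0] cm [-42.96 -46.61   3.09] rot [-2.000e-03  1.000e-03  1.259e+00]
[-103.0, 85.0, 101.0, 0.0] cm [-42.97 -46.59  12.99] rot [-2.000e-03  1.000e-03  1.259e+00]
```

>>> {"fn": "play_rows", "kwargs": {
  "commands": [
    {"dx":-4.3,"dy":-4.7,"dz":0,"rz":0.13,"claw":1},
    {"dx":-8.6,"dy":-9.3,"dz":0,"rz":0.25,"claw":1},
    {"dx":-12.9,"dy":-14,"dz":0,"rz":0.38,"claw":1},
    {"dx":-17.2,"dy":-18.6,"dz":0,"rz":0.5,"claw":1},
    {"dx":-21.5,"dy":-23.3,"dz":0,"rz":0.63,"claw":1}
  ]
}}

```text
invalid input
```

```bash
python3 goal.py -103 85 180 0
```

```text
t 0.1 box tcp [472.4 351.2 230.2] F box [-0.4 -0.2  0.8] w 1.0 toolz [-0.  0. -1.] j [ 1.02  0.05  1.61 -0.    1.48 -0.12]
[-103.0, 85.0, 180.0, 0.0] cm [-42.96 -46.61   5.09] rot [-2.000e-03  1.000e-03  1.259e+00]
```

Probably every key is required, so I'll send full rows.

>>> {"fn": "play_rows", "kwargs": {
  "commands": [
    {"dx":-4.3,"dy":-4.7,"dz":0,"rx":0,"ry":0,"rz":0.13,"claw":1},
    {"dx":-8.6,"dy":-9.3,"dz":0,"rx":0,"ry":0,"rz":0.25,"claw":1},
    {"dx":-12.9,"dy":-14,"dz":0,"rx":0,"ry":0,"rz":0.38,"claw":1},
    {"dx":-17.2,"dy":-18.6,"dz":0,"rx":0,"ry":0,"rz":0.5,"claw":1},
    {"dx":-21.5,"dy":-23.3,"dz":0,"rx":0,"ry":0,"rz":0.63,"claw":1}
  ]
}}

```text
time: 0.6
tool_pos: [0.3365, 0.3295, 0.2299]
tool_rot: [-0.0, 0.506, 0.863, -0.001]
contact_force: [0.7, 0.2, -0.7]
gripper_width: 0.145
```

```bash
python3 goal.py -103 85 180 0
```

```text
t 0.6 box tcp [244.  246.  229.9] F box [ 0.2 -0.7 -0.7] w 0.15 toolz [-0.  0. -1.] j [ 0.62 -0.33  1.96 -0.    1.51  0.11]
[-103.0, 85.0, 180.0, 0.0] cm [-37.56  -7.24   5.05] rot [-0.002  0.002  0.625]
```

>>> {"fn": "play_rows", "kwargs": {
  "commands": [
    {"dx":-4.7,"dy":-0.9,"dz":0,"rx":0,"ry":0,"rz":0.1,"claw":1},
    {"dx":-9.4,"dy":-1.8,"dz":0,"rx":0,"ry":0,"rz":0.2,"claw":1},
    {"dx":-14.1,"dy":-2.7,"dz":0,"rx":0,"ry":0,"rz":0.3,"claw":1},
    {"dx":-18.8,"dy":-3.6,"dz":0,"rx":0,"ry":0,"rz":0.4,"claw":1},
    {"dx":-23.5,"dy":-4.5,"dz":0,"rx":0,"ry":0,"rz":0.5,"claw":1}
  ]
}}

```text
time: 1.1
tool_pos: [0.4118, 0.1005, 0.2301]
tool_rot: [0.0, 0.705, 0.709, -0.001]
contact_force: [0.8, 0.2, -0.1]
gripper_width: -0.003
```

```bash
python3 goal.py -103 85 180 0 -103 85 140 0
```

```text
t 1.1 box tcp [ 25.3 144.9 230.1] F box [ 0.3 -0.8 -0.1] w -0.0 toolz [-0.  0. -1.] j [ 0.06 -0.46  2.06 -0.    1.55  0.06]
[-103.0, 85.0, 180.0, 0.0] cm [-13.44   4.4    5.03] rot [-0.001  0.002  0.121]
[-103.0, 85.0, 140.0, 0.0] cm [-13.44   4.4    9.03] rot [-0.001  0.002  0.121]
```

>>> {"fn": "play_rows", "kwargs": {
  "commands": [
    {"dx":-4.5,"dy":1.5,"dz":0,"rx":0,"ry":0,"rz":0.06,"claw":1},
    {"dx":-9,"dy":3,"dz":0,"rx":0,"ry":0,"rz":0.12,"claw":1},
    {"dx":-13.4,"dy":4.4,"dz":1,"rx":0,"ry":0,"rz":0.121,"claw":1},
    {"dx":-13.4,"dy":4.4,"dz":5,"rx":0,"ry":0,"rz":0.121,"claw":1},
    {"dx":-13.4,"dy":4.4,"dz":9,"rx":0,"ry":0,"rz":0.121,"claw":1}
  ]
}}

```text
time: 1.6
tool_pos: [0.4574, -0.0352, 0.14]
tool_rot: [0.001, 0.748, 0.664, -0.0]
contact_force: [-0.1, 0.6, -0.1]
gripper_width: -0.003
```

```bash
python3 goal.py -103 75 101 0 ; python3 - <<'E'
from h import *
for n in("top","scene"):
    im=grab_frame(n);o=OFF[n];cv2.imwrite(f"pics/{n}1.png",im)
    wh=(180,85) if n=="top" else (160,135)
    cv2.imwrite(f"pics/{n}1z.png",cv2.resize(im[o[1]:o[1]+wh[1],o[0]:o[0]+wh[0]],None,fx=4.4,fy=4.4,interpolation=cv2.INTER_CUBIC))
E
```

```text
t 1.6 box tcp [-104.4   84.   140. ] F box [ 0.5  0.2 -0.1] w -0.0 toolz [-0. -0. -1.] j [-0.24 -0.29  2.08 -0.    1.35 -0.12]
[-103.0, 75.0, 101.0, 0.0] cm [0.15 0.89 3.9 ] rot [ 0.002  0.002 -0.003]
```

View pics/scene1z.png

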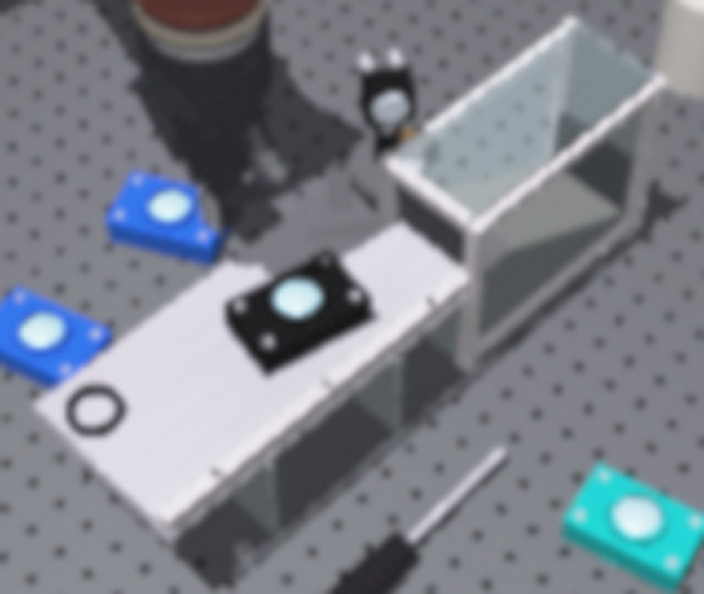

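View pics/top1z.png

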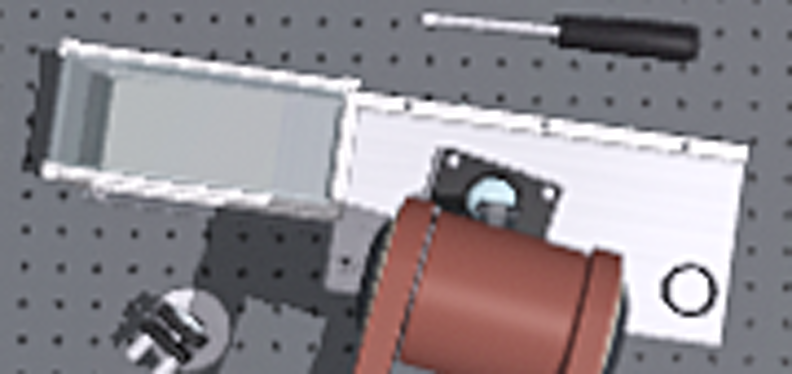

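The hand is beside the carrier, which hasn't moved (lens still at scene-zoom (298,299)). Next I'll lower and approach.

>>> {"fn": "play_rows", "kwargs": {
  "commands": [
    {"dx":0.2,"dy":0,"dz":2,"rx":0,"ry":0,"rz":0,"claw":1},
    {"dx":0.2,"dy":0,"dz":3.9,"rx":0,"ry":0,"rz":0,"claw":1},
    {"dx":0.2,"dy":0.6,"dz":3.9,"rx":0,"ry":0,"rz":0,"claw":1},
    {"dx":0.2,"dy":1.2,"dz":3.9,"rx":0,"ry":0,"rz":0,"claw":1},
    {"dx":0.2,"dy":1.8,"dz":3.9,"rx":0,"ry":0,"rz":0,"claw":1}
  ]
}}

```text
time: 2.2
tool_pos: [0.4715, -0.0331, 0.0967]
tool_rot: [-0.003, 0.747, 0.665, -0.004]
contact_force: [0.4, -1.0, 1.4]
gripper_width: 0.002
```

```bash
python3 goal.py -103 50 101 0
```

```text
t 2.2 box tcp [-100.6   70.2   96.7] F box [-1.  -0.5  1.4] w 0.0 toolz [-0.    0.01 -1.  ] j [-0.23 -0.19  2.08 -0.    1.26 -0.11]
[-103.0, 50.0, 101.0, 0.0] cm [-0.24  2.01 -0.45] rot [-0.01   0.001 -0.001]
```

>>> {"fn": "play_rows", "kwargs": {
  "commands": [
    {"dx":-0.2,"dy":0.4,"dz":-0.4,"rx":0,"ry":0,"rz":0,"claw":1},
    {"dx":-0.2,"dy":0.8,"dz":-0.4,"rx":0,"ry":0,"rz":0,"claw":1},
    {"dx":-0.2,"dy":1.2,"dz":-0.4,"rx":0,"ry":0,"rz":0,"claw":1}
  ]
}}

```text
time: 2.5
tool_pos: [0.4842, -0.0368, 0.1016]
tool_rot: [-0.003, 0.747, 0.665, -0.003]
contact_force: [-1.5, 0.7, 1.1]
gripper_width: -0.001
```

```bash
python3 goal.py -103 50 101 0
```

```text
t 2.5 box tcp [-102.8   57.1  101.6] F box [0.6 1.5 1.1] w -0.0 toolz [-0.    0.01 -1.  ] j [-0.23 -0.16  2.04 -0.    1.27 -0.11]
[-103.0, 50.0, 101.0, 0.0] cm [-0.02  0.72  0.06] rot [-0.009  0.001 -0.001]
```

>>> {"fn": "play_rows", "kwargs": {
  "commands": [
    {"dx":0,"dy":0.3,"dz":0,"rx":-0.01,"ry":0,"rz":0,"claw":1},
    {"dx":0,"dy":0.6,"dz":0,"rx":-0.01,"ry":0,"rz":0,"claw":1},
    {"dx":0,"dy":0.9,"dz":0,"rx":-0.01,"ry":0,"rz":0,"claw":1},
    {"dx":0,"dy":1.2,"dz":0,"rx":-0.01,"ry":0,"rz":0,"claw":1},
    {"dx":0,"dy":1.5,"dz":0,"rx":-0.01,"ry":0,"rz":0,"claw":1}
  ]
}}

```text
time: 3.0
tool_pos: [0.4993, -0.0385, 0.1015]
tool_rot: [0.001, 0.747, 0.665, -0.0]
contact_force: [-1.6, 0.3, 0.4]
gripper_width: -0.005
```

```bash
cat > look.py <<'E'
from h import *
import sys
k=sys.argv[1]
for n in("top","scene"):
    im=grab_frame(n);o=OFF[n];cv2.imwrite(f"pics/{n}{k}.png",im)
    wh=(180,85) if n=="top" else (160,135)
    cv2.imwrite(f"pics/{n}{k}z.png",cv2.resize(im[o[1]:o[1]+wh[1],o[0]:o[0]+wh[0]],None,fx=4.4,fy=4.4,interpolation=cv2.INTER_CUBIC))
E
python3 goal.py -103 33 101 0; python3 look.py 2
```

```text
t 3.0 box tcp [-102.8   42.   101.5] F box [0.1 1.6 0.4] w -0.0 toolz [-0. -0. -1.] j [-0.23 -0.13  2.02 -0.    1.25 -0.11]
[-103.0, 33.0, 101.0, 0.0] cm [-0.02  0.9   0.05] rot [ 0.001  0.001 -0.001]
```

View pics/scene2z.png

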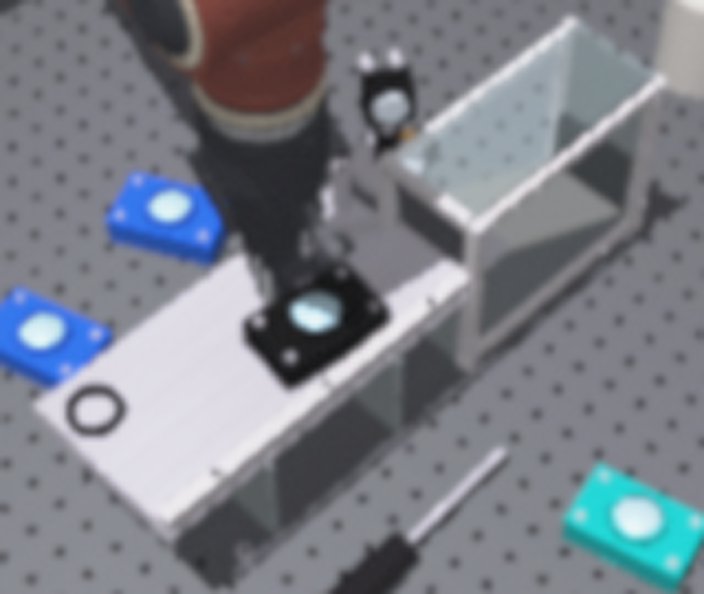

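View pics/top2z.png

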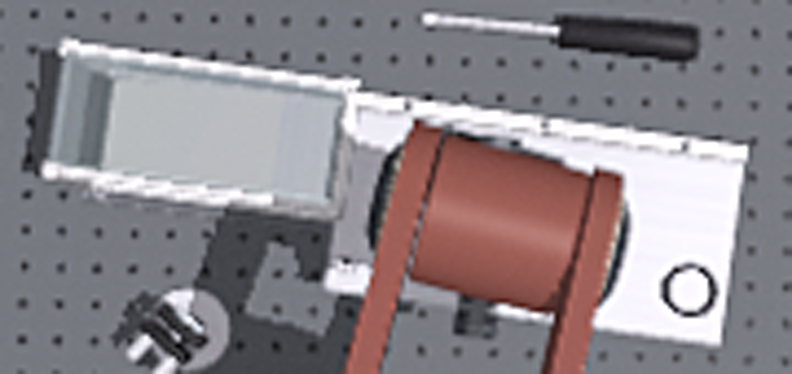

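The carrier is moving toward the fence as planned (lens now at scene-zoom (316,314)). I'll go on in finer steps until the force rises.

>>> {"fn": "play_rows", "kwargs": {
  "commands": [
    {"dx":0,"dy":0.2,"dz":0,"rx":0,"ry":0,"rz":0,"claw":1},
    {"dx":0,"dy":0.4,"dz":0,"rx":0,"ry":0,"rz":0,"claw":1},
    {"dx":0,"dy":0.55,"dz":0,"rx":0,"ry":0,"rz":0,"claw":1},
    {"dx":0,"dy":0.7,"dz":0,"rx":0,"ry":0,"rz":0,"claw":1}
  ]
}}

```text
time: 3.5
tool_pos: [0.5064, -0.0395, 0.1015]
tool_rot: [0.001, 0.747, 0.665, -0.0]
contact_force: [-2.0, -1.4, 0.5]
gripper_width: -0.005
```

```bash
python3 goal.py -103 33 101 0
```

```text
t 3.5 box tcp [-103.    34.8  101.5] F box [-1.6  1.9  0.5] w -0.0 toolz [-0. -0. -1.] j [-0.22 -0.11  2.   -0.    1.25 -0.11]
[-103.0, 33.0, 101.0, 0.0] cm [-0.    0.18  0.05] rot [ 0.001  0.001 -0.001]
```

>>> {"fn": "play_rows", "kwargs": {
  "commands": [
    {"dx":0,"dy":0.15,"dz":0,"rx":0,"ry":0,"rz":0,"claw":1},
    {"dx":0,"dy":0.3,"dz":0,"rx":0,"ry":0,"rz":0,"claw":1}
  ]
}}

```text
time: 3.7
tool_pos: [0.5087, -0.0399, 0.1014]
tool_rot: [0.0, 0.747, 0.665, -0.001]
contact_force: [-8.6, -0.3, 5.9]
gripper_width: -0.0
```

```bash
python3 goal.py -103 33 101 0;  python3 look.py 3
```

```text
t 3.7 box tcp [-103.1   32.4  101.4] F box [-1.3  8.5  5.9] w -0.0 toolz [-0.  0. -1.] j [-0.22 -0.1   1.99 -0.    1.25 -0.11]
[-103.0, 33.0, 101.0, 0.0] cm [ 0.01 -0.06  0.04] rot [-0.001  0.002 -0.001]
```

View pics/scene3z.png

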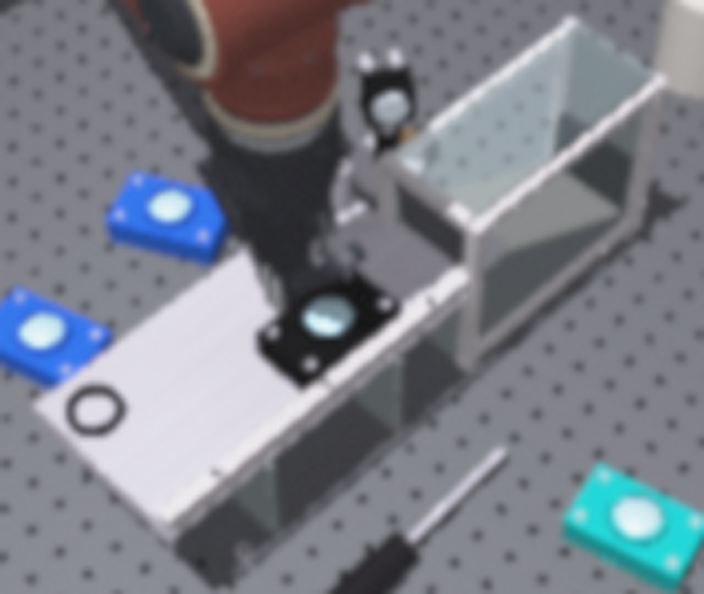

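The force has risen to 8.5 N and the carrier looks parallel to the fence. One short extra press, then I'll back off sideways.

>>> {"fn": "play_rows", "kwargs": {
  "commands": [
    {"dx":0,"dy":0.1,"dz":0,"rx":0,"ry":0,"rz":0,"claw":1},
    {"dx":0,"dy":0.1,"dz":0,"rx":0,"ry":0,"rz":0,"claw":1},
    {"dx":0,"dy":-0.3,"dz":0,"rx":0,"ry":0,"rz":0,"claw":1},
    {"dx":0,"dy":-1.3,"dz":0,"rx":0,"ry":0,"rz":0,"claw":1},
    {"dx":0,"dy":-2.8,"dz":0,"rx":0,"ry":0,"rz":0,"claw":1}
  ]
}}

```text
time: 4.3
tool_pos: [0.4808, -0.0366, 0.1016]
tool_rot: [0.0, 0.747, 0.665, -0.001]
contact_force: [-0.3, 0.2, 0.3]
gripper_width: 0.005
```

```bash
python3 goal.py -103 58 165 0 -200 -4 165 35 -180 -4 106 35;  python3 look.py 4
```

```text
t 4.3 box tcp [-103.    60.6  101.6] F box [0.2 0.4 0.3] w 0.0 toolz [-0.  0. -1.] j [-0.23 -0.18  2.06 -0.    1.26 -0.11]
[-103.0, 58.0, 165.0, 0.0] cm [-0.01  0.25 -6.34] rot [-0.     0.001 -0.001]
[-200.0, -4.0, 165.0, 35.0] cm [-9.71  6.46 -6.33] rot [-0.     0.612 -0.001]
[-180.0, -4.0, 106.0, 35.0] cm [-7.7   6.46 -0.43] rot [-0.     0.612 -0.001]
```

View pics/scene4z.png

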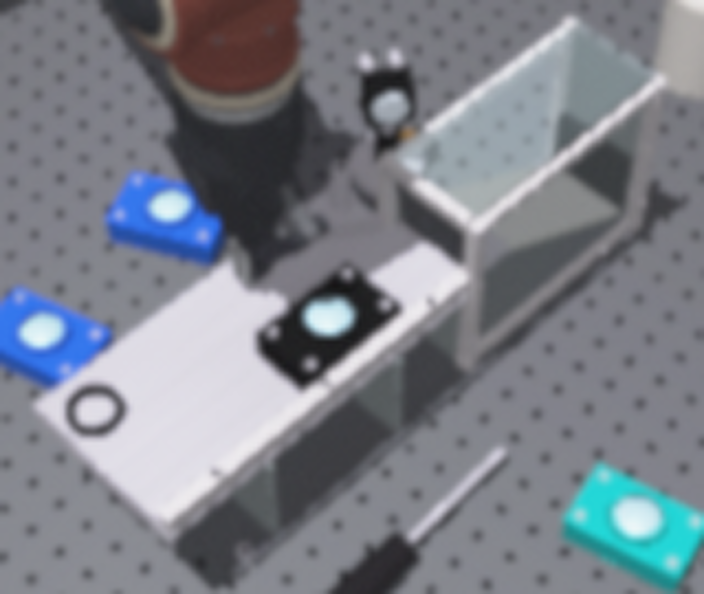

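```bash
cat > ovl.py <<'E'
from h import *
import sys
q=np.load("q.npy"); k=sys.argv[1]; x,y,a=map(float,sys.argv[2:5]); c,s=np.cos(a),np.sin(a)
for n in("scene",):
    im=cv2.imread(f"pics/{n}{k}z.png"); o=OFF[n]
    th=np.linspace(0,2*np.pi,40)
    for pts in ([(40,-25,116),(-40,-25,116),(-40,25,116),(40,25,116),(40,-25,116)],[(40,-25,92),(-40,-25,92),(-40,25,92)],np.c_[19.5*np.cos(th),19.5*np.sin(th),122+0*th]):
        p=np.array(pts,float); b=np.c_[x+c*p[:,0]-s*p[:,1],y+s*p[:,0]+c*p[:,1],p[:,2]]
        u=((proj(n,b2w(q,b))-np.array(o)+.39)*4.4).astype(int); cv2.polylines(im,[u.reshape(-1,1,2)],False,(0,0,255),1)
    cv2.imwrite(f"pics/{n}{k}o.png",im)
E
python3 ovl.py 4 -103 -6 0
```

```text
(no output)
```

View pics/scene4o.png

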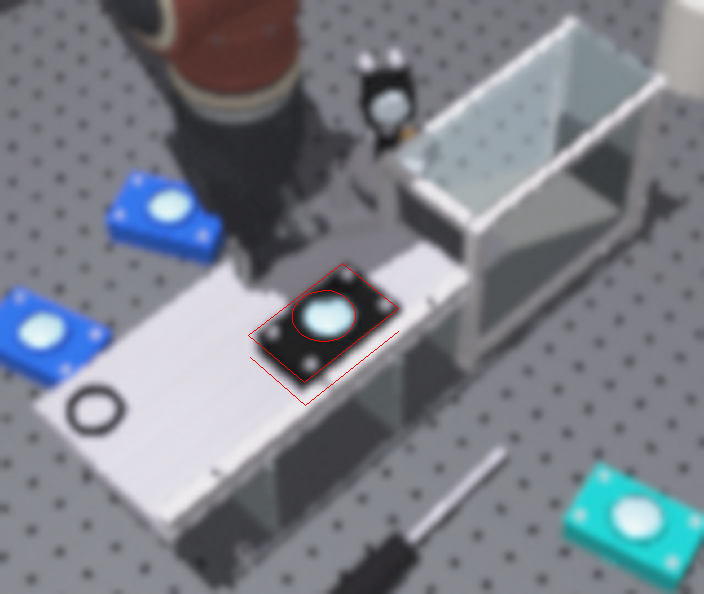

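The carrier lies flat: the outline drawn at y = -6 mm, 0° matches to within 2–3 mm, and its rear face is at x ≈ -141. Now I'll move up, round behind it and lean.

>>> {"fn": "play_rows", "kwargs": {
  "commands": [
    {"dx":0,"dy":0,"dz":-3.5,"rx":0,"ry":0,"rz":0,"claw":1},
    {"dx":-2,"dy":0,"dz":-6.5,"rx":0,"ry":0.14,"rz":0,"claw":1},
    {"dx":-5,"dy":1.5,"dz":-6.5,"rx":0,"ry":0.28,"rz":0,"claw":1},
    {"dx":-8,"dy":3,"dz":-6.5,"rx":0,"ry":0.42,"rz":0,"claw":1},
    {"dx":-10,"dy":5,"dz":-6.5,"rx":0,"ry":0.56,"rz":0,"claw":1}
  ]
}}

```text
time: 4.9
tool_pos: [0.5189, -0.1439, 0.168]
tool_rot: [-0.183, 0.718, 0.638, 0.208]
contact_force: [1.4, 0.7, -0.1]
gripper_width: -0.002
```

```bash
python3 goal.py -190 -5 165 35 -180 -5 104 35
```

```text
t 4.9 box tcp [-205.2   10.4  168. ] F box [ 0.9 -1.3 -0.1] w -0.0 toolz [ 0.53 -0.   -0.85] j [-0.66  0.03  1.82  0.48  1.6  -0.6 ]
[-190.0, -5.0, 165.0, 35.0] cm [1.13 1.53 1.07] rot [ 0.004  0.049 -0.   ]
[-180.0, -5.0, 104.0, 35.0] cm [-1.27  1.51  6.77] rot [ 0.004  0.049 -0.   ]
```

```bash
python3 goal.py -185 -5 125 38 -170 -5 103 38
```

```text
t 4.9 box tcp [-205.2   10.4  168. ] F box [ 0.9 -1.3 -0.1] w -0.0 toolz [ 0.53 -0.   -0.85] j [-0.66  0.03  1.82  0.48  1.6  -0.6 ]
[-185.0, -5.0, 125.0, 38.0] cm [-0.58  1.51  4.72] rot [ 0.004  0.102 -0.   ]
[-170.0, -5.0, 103.0, 38.0] cm [-0.48  1.5   7.38] rot [ 0.004  0.102 -0.   ]
```

>>> {"fn": "play_rows", "kwargs": {
  "commands": [
    {"dx":-0.3,"dy":1,"dz":2,"rx":0,"ry":0.1,"rz":0,"claw":1},
    {"dx":-0.6,"dy":1.5,"dz":4.7,"rx":0,"ry":0.1,"rz":0,"claw":1},
    {"dx":-0.6,"dy":1.5,"dz":4.7,"rx":0,"ry":0.1,"rz":0,"claw":1}
  ]
}}

```text
time: 5.2
tool_pos: [0.5346, -0.125, 0.121]
tool_rot: [-0.218, 0.707, 0.627, 0.243]
contact_force: [-0.9, 0.1, -0.7]
gripper_width: 0.0
```

```bash
python3 goal.py -170 -5 103 38 -155 -5 103 38; python3 look.py 5
```

```text
t 5.2 box tcp [-184.6   -3.1  121. ] F box [-0.   0.9 -0.7] w 0.0 toolz [ 0.62  0.   -0.79] j [-0.65  0.14  1.82  0.56  1.56 -0.64]
[-170.0, -5.0, 103.0, 38.0] cm [0.03 0.19 2.32] rot [-0.    -0.002 -0.004]
[-155.0, -5.0, 103.0, 38.0] cm [1.22 0.19 3.24] rot [-0.    -0.002 -0.004]
```

View pics/scene5z.png

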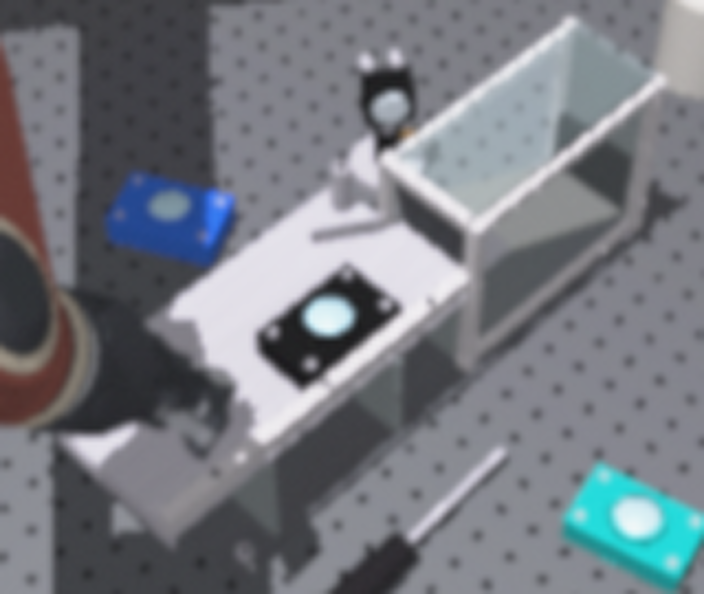

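The hand is leaning behind the carrier, with the fingertips at about (220,395). Now lowering.

>>> {"fn": "play_rows", "kwargs": {
  "commands": [
    {"dx":0,"dy":0.1,"dz":1.2,"rx":0,"ry":0,"rz":0,"claw":1},
    {"dx":0,"dy":0.2,"dz":2.3,"rx":0,"ry":0,"rz":0,"claw":1},
    {"dx":0,"dy":0.2,"dz":2.3,"rx":0,"ry":0,"rz":0,"claw":1}
  ]
}}

```text
time: 5.6
tool_pos: [0.5393, -0.1103, 0.1061]
tool_rot: [-0.216, 0.706, 0.629, 0.243]
contact_force: [-0.5, 0.5, -0.3]
gripper_width: 0.001
```

```bash
python3 goal.py -155 -5 103 38 -145 -5 103 38 -120 -5 103 38
```

```text
t 5.6 box tcp [-169.5   -6.   106.1] F box [ 0.4  0.6 -0.3] w 0.0 toolz [ 0.62 -0.   -0.79] j [-0.62  0.15  1.83  0.57  1.53 -0.64]
[-155.0, -5.0, 103.0, 38.0] cm [ 0.95 -0.1   1.13] rot [0.002 0.001 0.001]
[-145.0, -5.0, 103.0, 38.0] cm [ 1.74 -0.1   1.75] rot [0.002 0.001 0.001]
[-120.0, -5.0, 103.0, 38.0] cm [ 3.71 -0.1   3.29] rot [0.002 0.001 0.001]
```

>>> {"fn": "play_rows", "kwargs": {
  "commands": [
    {"dx":0.5,"dy":-0.1,"dz":0.8,"rx":0,"ry":0,"rz":0,"claw":1},
    {"dx":0.95,"dy":-0.1,"dz":1.13,"rx":0,"ry":0,"rz":0,"claw":1},
    {"dx":1.35,"dy":-0.1,"dz":1.44,"rx":0,"ry":0,"rz":0,"claw":1},
    {"dx":1.75,"dy":-0.1,"dz":1.75,"rx":0,"ry":0,"rz":0,"claw":1}
  ]
}}

```text
time: 6.0
tool_pos: [0.5413, -0.0855, 0.1033]
tool_rot: [-0.215, 0.706, 0.629, 0.243]
contact_force: [-0.5, -1.0, 1.0]
gripper_width: -0.003
```

```bash
python3 goal.py -120 -5 103 38; python3 look.py 6
```

```text
t 6.0 box tcp [-144.6   -5.1  103.3] F box [-1.1  0.4  1. ] w -0.0 toolz [ 0.61 -0.   -0.79] j [-0.58  0.14  1.86  0.58  1.5  -0.62]
[-120.0, -5.0, 103.0, 38.0] cm [ 1.92 -0.01  1.53] rot [0.002 0.001 0.001]
```

View pics/scene6z.png

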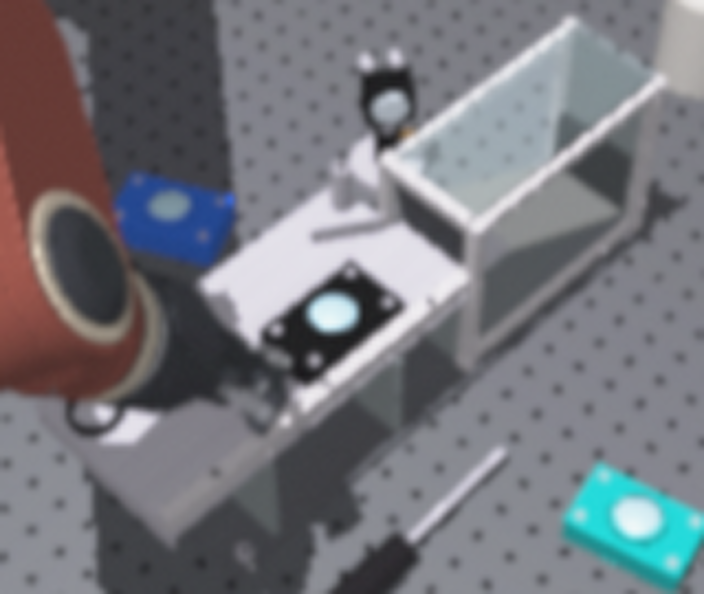

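Contact is made, and the carrier has moved about 2 mm along the fence. Pushing on.

>>> {"fn": "play_rows", "kwargs": {
  "commands": [
    {"dx":0.63,"dy":0,"dz":0.49,"rx":0,"ry":0,"rz":0,"claw":1},
    {"dx":1.26,"dy":0,"dz":0.98,"rx":0,"ry":0,"rz":0,"claw":1},
    {"dx":1.89,"dy":0,"dz":1.48,"rx":0,"ry":0,"rz":0,"claw":1},
    {"dx":2.52,"dy":0,"dz":1.97,"rx":0,"ry":0,"rz":0,"claw":1},
    {"dx":3.15,"dy":0,"dz":2.46,"rx":0,"ry":0,"rz":0,"claw":1}
  ]
}}

```text
time: 6.6
tool_pos: [0.5459, -0.0448, 0.1034]
tool_rot: [-0.215, 0.706, 0.629, 0.243]
contact_force: [-0.7, -1.2, 0.2]
gripper_width: -0.0
```

```bash
python3 goal.py -60 -5 103 38; python3 look.py 7
```

```text
t 6.6 box tcp [-103.6   -5.1  103.4] F box [-1.3  0.5  0.2] w -0.0 toolz [ 0.61 -0.   -0.79] j [-0.52  0.11  1.88  0.61  1.47 -0.57]
[-60.0, -5.0, 103.0, 38.0] cm [ 3.42 -0.01  2.71] rot [0.002 0.001 0.002]
```

View pics/scene7z.png

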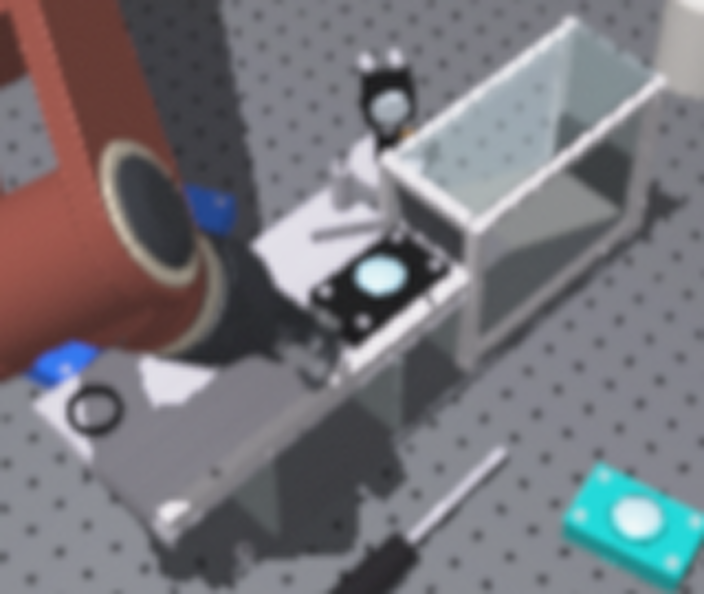

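It's still flat against the fence, with the lens at (381,274) and the ring and post undisturbed. Continuing.

>>> {"fn": "play_rows", "kwargs": {
  "commands": [
    {"dx":0.63,"dy":0,"dz":0.49,"rx":0,"ry":0,"rz":0,"claw":1},
    {"dx":1.26,"dy":0,"dz":0.98,"rx":0,"ry":0,"rz":0,"claw":1},
    {"dx":1.89,"dy":0,"dz":1.48,"rx":0,"ry":0,"rz":0,"claw":1},
    {"dx":2.52,"dy":0,"dz":1.97,"rx":0,"ry":0,"rz":0,"claw":1},
    {"dx":3.15,"dy":0,"dz":2.46,"rx":0,"ry":0,"rz":0,"claw":1}
  ]
}}

```text
time: 7.2
tool_pos: [0.5502, -0.0039, 0.1032]
tool_rot: [-0.216, 0.705, 0.63, 0.243]
contact_force: [0.4, -0.1, 0.4]
gripper_width: 0.002
```

```bash
python3 goal.py -30 -5 103 38; python3 look.py 8
```

```text
t 7.2 box tcp [-62.5  -4.6 103.2] F box [-0.  -0.4  0.4] w 0.0 toolz [ 0.62 -0.   -0.79] j [-0.45  0.09  1.91  0.63  1.43 -0.52]
[-30.0, -5.0, 103.0, 38.0] cm [2.55 0.04 2.02] rot [0.001 0.    0.002]
```

View pics/scene8z.png

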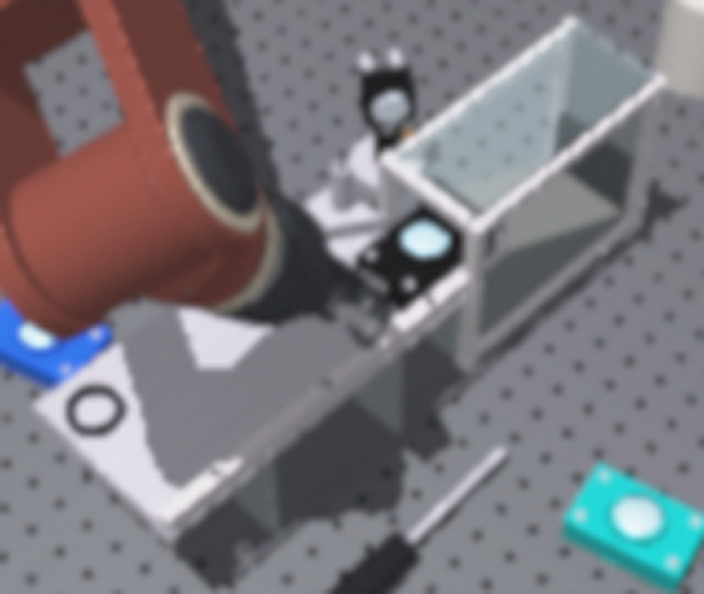

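The carrier's front is now under the flap, with the lens at (425,240). Continuing, with the body and header clearance still as computed.

>>> {"fn": "play_rows", "kwargs": {
  "commands": [
    {"dx":0.63,"dy":0,"dz":0.49,"rx":0,"ry":0,"rz":0,"claw":1},
    {"dx":1.26,"dy":0,"dz":0.98,"rx":0,"ry":0,"rz":0,"claw":1},
    {"dx":1.89,"dy":0.02,"dz":1.48,"rx":0,"ry":0,"rz":0,"claw":1},
    {"dx":2.52,"dy":0.04,"dz":1.97,"rx":0,"ry":0,"rz":0,"claw":1},
    {"dx":2.95,"dy":0.04,"dz":2.33,"rx":0,"ry":0,"rz":0,"claw":1}
  ]
}}

```text
time: 7.8
tool_pos: [0.5547, 0.0348, 0.1032]
tool_rot: [-0.217, 0.705, 0.63, 0.244]
contact_force: [-0.6, -2.0, 0.4]
gripper_width: 0.002
```

```bash
python3 goal.py -10 -5 103 38 2 -5 103 38; python3 look.py 9
```

```text
t 7.8 box tcp [-23.5  -4.6 103.2] F box [-2.1  0.4  0.4] w 0.0 toolz [ 0.62  0.   -0.79] j [-0.38  0.07  1.92  0.65  1.39 -0.47]
[-10.0, -5.0, 103.0, 38.0] cm [1.05 0.04 0.85] rot [-0.001 -0.001  0.003]
[2.0, -5.0, 103.0, 38.0] cm [2.   0.05 1.59] rot [-0.001 -0.001  0.003]
```

View pics/scene9z.png

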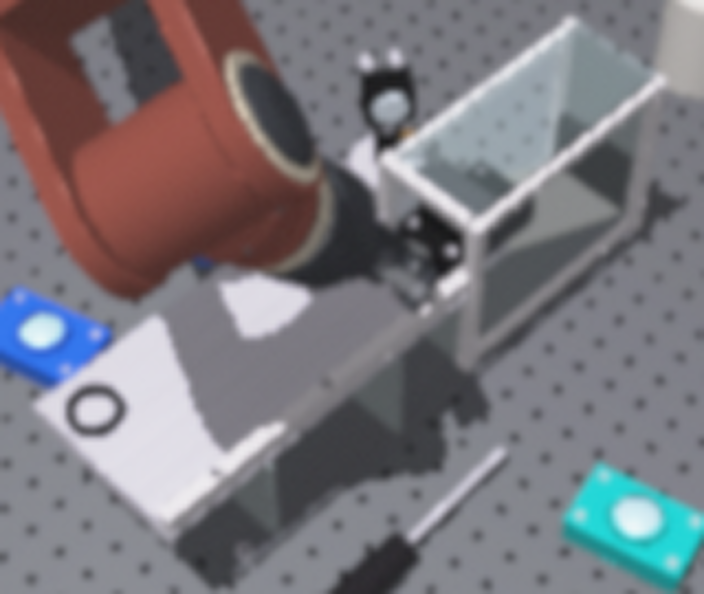

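View pics/top9z.png

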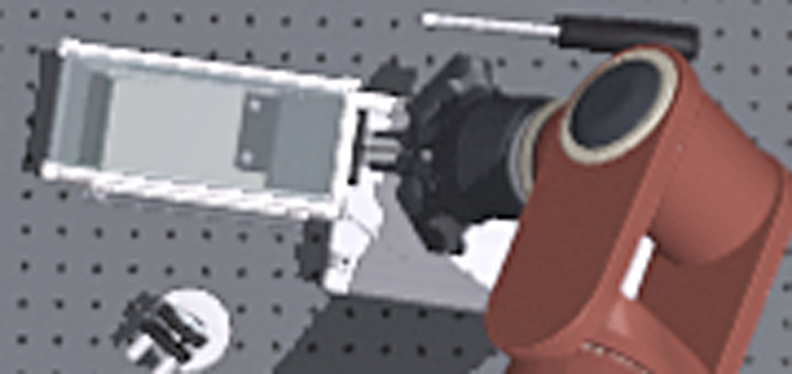

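The carrier's front is past the deck's end (seen through the roof at top-zoom (240,130)), and the rear face is just at the header. Now the last stretch, with force checks.

>>> {"fn": "play_rows", "kwargs": {
  "commands": [
    {"dx":0.45,"dy":0.03,"dz":0.36,"rx":0,"ry":0,"rz":0,"claw":1},
    {"dx":0.9,"dy":0.04,"dz":0.72,"rx":0,"ry":0,"rz":0,"claw":1},
    {"dx":1.35,"dy":0.04,"dz":1.07,"rx":0,"ry":0,"rz":0,"claw":1}
  ]
}}

```text
time: 8.2
tool_pos: [0.557, 0.0524, 0.1031]
tool_rot: [-0.217, 0.705, 0.63, 0.244]
contact_force: [-0.4, -0.8, 0.9]
gripper_width: 0.006
```

```bash
python3 goal.py 2 -5 103 38 8 -5 103 38; python3 look.py 10
```

```text
t 8.2 box tcp [ -5.8  -4.9 103.1] F box [-0.8  0.3  0.9] w 0.01 toolz [ 0.62  0.   -0.79] j [-0.35  0.07  1.93  0.66  1.38 -0.45]
[2.0, -5.0, 103.0, 38.0] cm [0.61 0.02 0.49] rot [-0.001 -0.001  0.004]
[8.0, -5.0, 103.0, 38.0] cm [1.08 0.02 0.86] rot [-0.001 -0.001  0.004]
```

View pics/top10z.png

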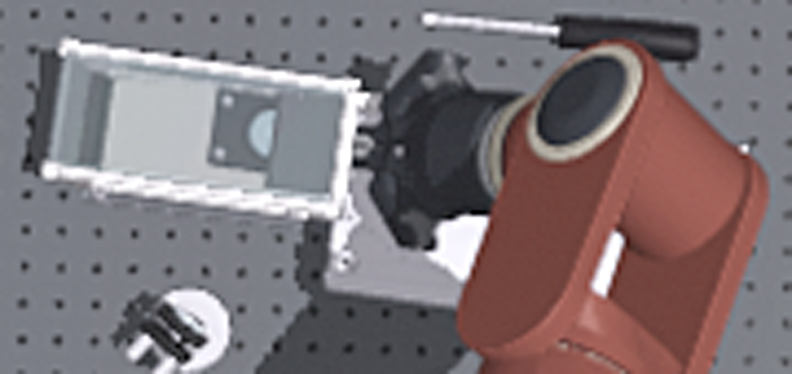

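View pics/scene10z.png

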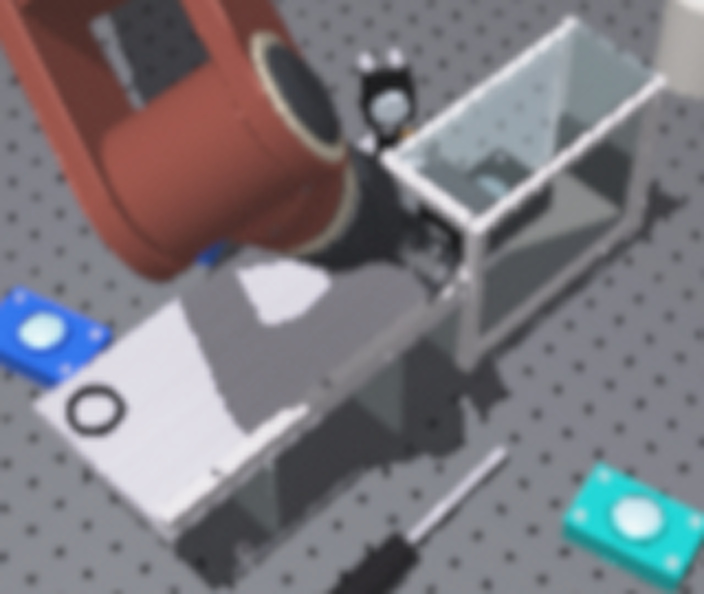

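Nearly there: the lens is at top-zoom (265,133), so the carrier's middle is at about x = 42. A few more mm.

>>> {"fn": "play_rows", "kwargs": {
  "commands": [
    {"dx":0.35,"dy":0.02,"dz":0.28,"rx":0,"ry":0,"rz":0,"claw":1},
    {"dx":0.65,"dy":0.02,"dz":0.52,"rx":0,"ry":0,"rz":0,"claw":1},
    {"dx":0.65,"dy":0.02,"dz":0.52,"rx":0,"ry":0,"rz":0,"claw":1}
  ]
}}

```text
time: 8.6
tool_pos: [0.5576, 0.0617, 0.1028]
tool_rot: [-0.217, 0.704, 0.631, 0.243]
contact_force: [0.6, -0.7, 0.1]
gripper_width: -0.003
```

```bash
python3 goal.py 8 -5 103 38; python3 look.py 11
```

```text
t 8.6 box tcp [  3.5  -4.5 102.8] F box [-0.6 -0.7  0.1] w -0.0 toolz [ 0.62  0.   -0.79] j [-0.34  0.07  1.93  0.66  1.37 -0.44]
[8.0, -5.0, 103.0, 38.0] cm [0.36 0.06 0.26] rot [-0.003 -0.002  0.005]
```

View pics/top11z.png

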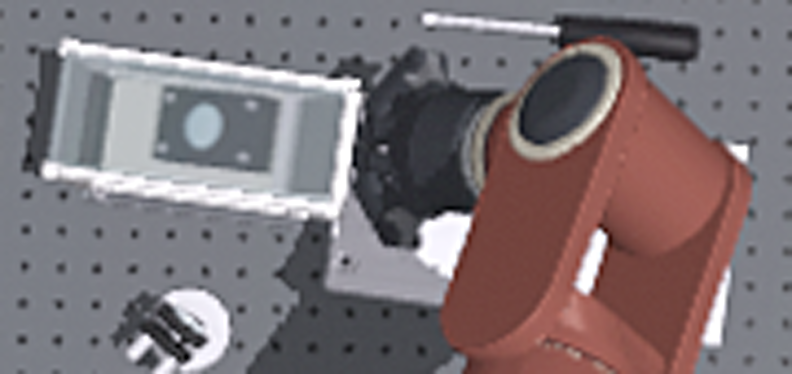

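It has tipped and is sliding down the ramp. I'll withdraw along the same level path.

>>> {"fn": "play_rows", "kwargs": {
  "commands": [
    {"dx":-0.8,"dy":0,"dz":-0.61,"rx":0,"ry":0,"rz":0,"claw":1},
    {"dx":-2,"dy":0,"dz":-1.55,"rx":0,"ry":0,"rz":0,"claw":1},
    {"dx":-3.6,"dy":0,"dz":-2.8,"rx":0,"ry":0,"rz":0,"claw":1},
    {"dx":-5.2,"dy":0,"dz":-4.05,"rx":0,"ry":0,"rz":0,"claw":1},
    {"dx":-6.8,"dy":0,"dz":-5.3,"rx":0,"ry":0,"rz":0,"claw":1}
  ]
}}

```text
time: 9.2
tool_pos: [0.548, -0.0266, 0.1027]
tool_rot: [-0.217, 0.705, 0.63, 0.243]
contact_force: [0.6, -0.3, 0.2]
gripper_width: 0.002
```

```bash
python3 goal.py -150 -5 110 38 -150 0 230 38; python3 look.py 12
```

```text
t 9.2 box tcp [-85.3  -5.1 102.7] F box [-0.2 -0.6  0.2] w 0.0 toolz [ 0.62  0.   -0.79] j [-0.49  0.1   1.89  0.62  1.45 -0.55]
[-150.0, -5.0, 110.0, 38.0] cm [-4.64 -0.03 -4.57] rot [-0.001 -0.001  0.004]
[-150.0, 0.0, 230.0, 38.0] cm [  2.76  -0.52 -14.01] rot [-0.001 -0.001  0.004]
```

View pics/top12z.png

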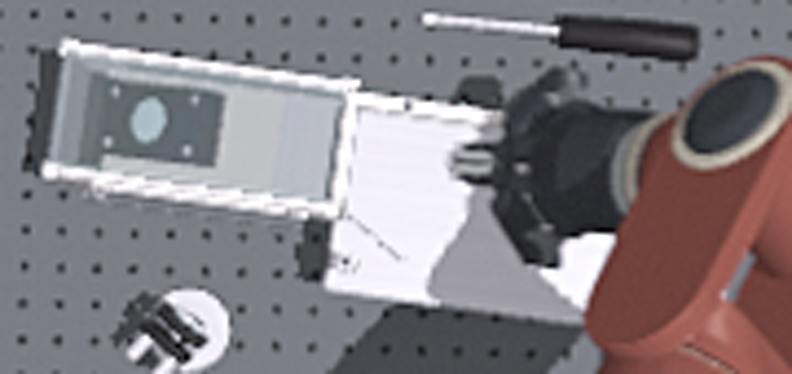

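View pics/scene12z.png

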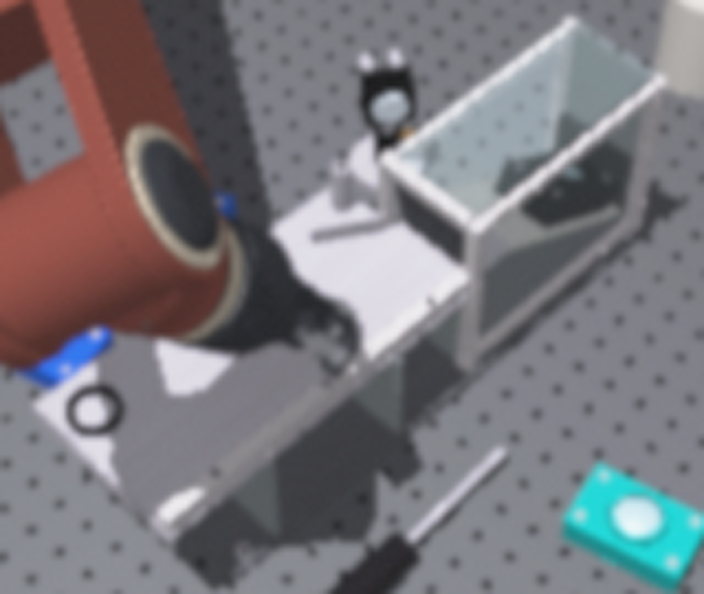

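The carrier lies against the pad (lens at top-zoom (149,121)) and the flap hangs shut as a dark panel at scene-zoom (430,220). I'll lift the hand clear and check the rest.

>>> {"fn": "play_rows", "kwargs": {
  "commands": [
    {"dx":-1.5,"dy":0,"dz":-3.5,"rx":0,"ry":0,"rz":0,"claw":1},
    {"dx":-1,"dy":0,"dz":-7,"rx":0,"ry":0,"rz":0,"claw":1},
    {"dx":0,"dy":0,"dz":-10.5,"rx":0,"ry":0,"rz":0,"claw":1},
    {"dx":1,"dy":0,"dz":-13,"rx":0,"ry":0,"rz":0,"claw":1},
    {"dx":1,"dy":0,"dz":-13,"rx":0,"ry":0,"rz":0,"claw":1}
  ]
}}

```text
time: 9.8
tool_pos: [0.5421, -0.1017, 0.216]
tool_rot: [-0.212, 0.706, 0.63, 0.245]
contact_force: [1.1, 0.5, 0.5]
gripper_width: -0.0
```

```bash
python3 goal.py -150 -5 200 38; python3 look.py 13; python3 - <<'E'
from h import *
q=np.load("q.npy")
for x in (105,114,120):
    a=np.radians(-28); c=np.array([x,-1,53+30*np.cos(a)]);c[0]-=30*np.sin(a)
    print(x,[np.round((proj(n,b2w(q,c))[0]-np.array(OFF[n])+.39)*4.4) for n in("top","scene")])
# flap edge shut vs scene image
ang=np.radians(10)
e=[(-6+53*np.sin(ang),y,147-53*np.cos(ang)) for y in(-32,30)]
print(np.round((proj("scene",b2w(q,np.array(e)))-np.array(OFF["scene"])+.39)*4.4))
im=cv2.imread("pics/scene13.png"); b=cv2.imread("pics/scene0.png")
cv2.imwrite("pics/fl.png",np.hstack([cv2.resize(i[155:215,240:320],None,fx=5,fy=5,interpolation=cv2.INTER_CUBIC) for i in(b,im)]))
t=cv2.imread("pics/top13.png");t0=cv2.imread("pics/top0.png")
d=cv2.absdiff(t,t0).max(2)>40; print(d.sum()); cv2.imwrite("pics/diff.png",cv2.resize((d*255).astype('uint8'),(800,600)))
E
```

```text
t 9.8 box tcp [-160.6   -7.9  216. ] F box [ 0.7 -1.   0.5] w -0.0 toolz [ 0.61 -0.01 -0.79] j [-0.61  0.02  1.77  0.58  1.67 -0.53]
[-150.0, -5.0, 200.0, 38.0] cm [-0.14 -0.3   1.91] rot [0.008 0.003 0.005]
105 [array([159., 130.]), array([552., 169.])]
114 [array([145., 128.]), array([561., 162.])]
120 [array([136., 127.]), array([567., 157.])]
[[471. 272.]
 [403. 220.]]
27847
```

View pics/fl.png

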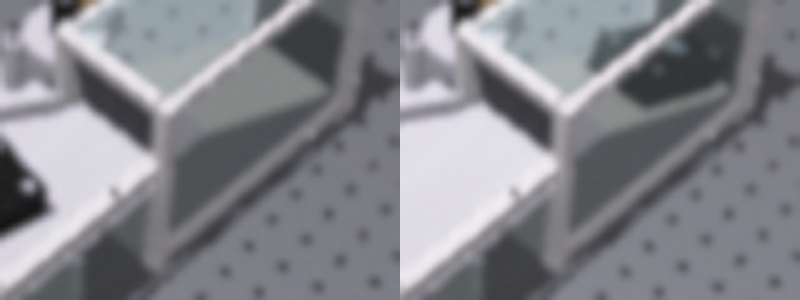

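View pics/scene13z.png

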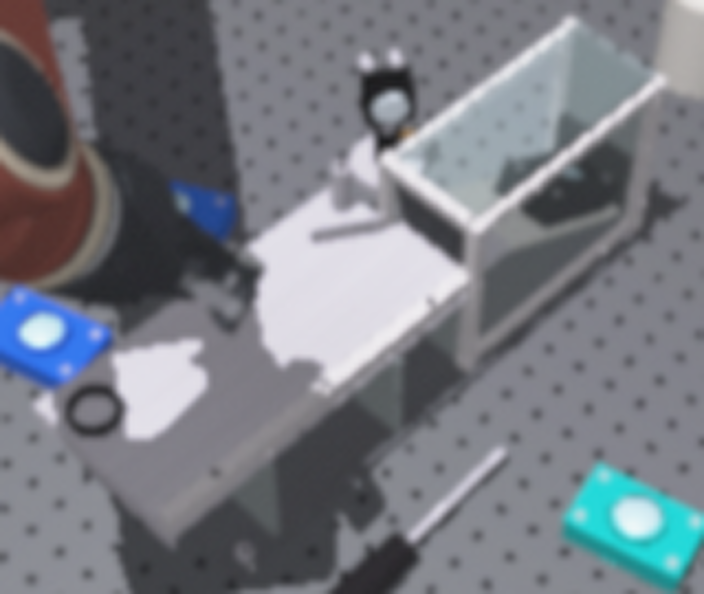

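View pics/diff.png

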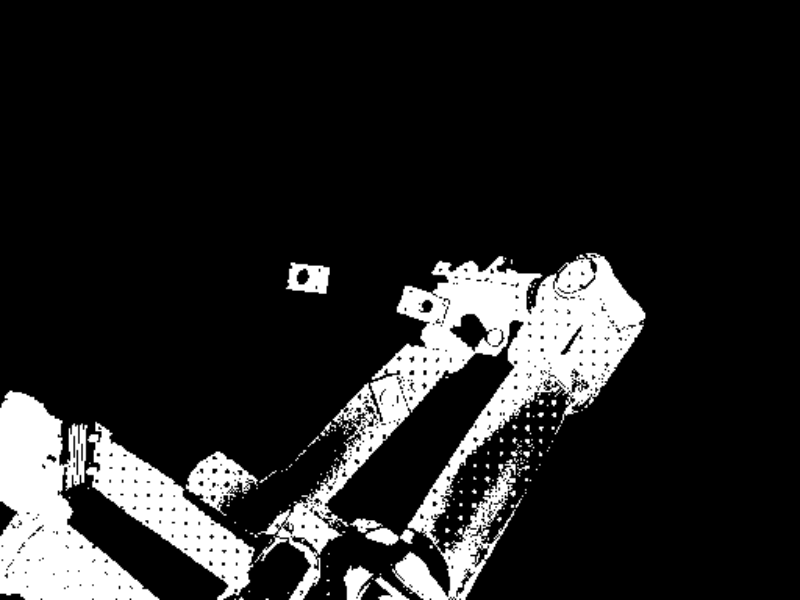

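The flap looks the same as at the start, the carrier is at x ≈ 112 mm, and the ring, post and mount haven't moved. I'll let the arm settle, then hand in.

>>> {"fn": "play_rows", "kwargs": {
  "commands": [
    {"dx":0,"dy":0,"dz":0,"rx":0,"ry":0,"rz":0,"claw":1},
    {"dx":0,"dy":0,"dz":0,"rx":0,"ry":0,"rz":0,"claw":1},
    {"dx":0,"dy":0,"dz":0,"rx":0,"ry":0,"rz":0,"claw":1}
  ]
}}

```text
time: 10.2
tool_pos: [0.5396, -0.0991, 0.2102]
tool_rot: [-0.217, 0.706, 0.629, 0.244]
contact_force: [-0.7, -0.7, 0.2]
gripper_width: -0.001
```

```bash
python3 - <<'E'
from plant import monitor,ticket
s=monitor.state(); print(abs(s['joint_vel']).max(), s['contact_force'])
print(ticket.job_done())
E
```

```text
0.009219252035655153 [-0.71556908 -0.66407518  0.18152545]
the job is handed in; nothing more can be done
None
```

The carrier is in the return box, resting at the rubber pad, and the flap is shut behind it. I slid it sideways with closed fingertips until it lay flat on the fence. Then, with the hand leaning about 38°, I pushed it along the fence and under the flap until it slid down the ramp, and drew the hand back and lifted it clear. The job was handed in at about 10.2 s.

- **Flat against the fence:** the outline drawn at y = -6 mm, 0° matched the picture to within 2–3 mm. The fence push read 8.5 N, and no other reading went above about 2 N; forces were only read at the end of each move.
- **Final carrier position:** x ≈ 112 mm in the picture, against about 114 mm expected at the pad.
- **Flap:** it looks the same as in the first picture. I judged this from the image only.
- **Other things:** the ring, post, mirror mount, driver and the rest show no movement in the last pictures. The parts of the top view covered by the arm could not be compared.
- **At hand-in:** the hand was touching nothing, with a force reading of about 1 N, which is noise level.

No check failed or disagreed. The first move call was refused because its rows left out some keys, but nothing moved.

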